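# Find the full refill tin by its weight

### The arm

A 6-joint arm with a two-finger parallel gripper is mounted at the origin on the work surface. World frame = base frame: x ahead of the robot, y to its left, z up, the work surface at z = 0. Lengths are in m, angles in degrees, forces in N, time in s.
With the tool pointing down it reaches from about 0.325 to 0.875 m from the base axis. Payload 4.4 kg.
Tool frame: the origin (TCP) lies at the very end of the fingers, on their centre line; the grasp point (between the pads) lies 19 mm behind it; x points along the fingers, y is the direction in which the jaws open and shut, and the axes are right-handed (so a half turn about x gives the same grasp; the last joint's range is limited). The gripper opens to 85 mm and grips with 20 to 120 N. Pads are 22 mm wide; open, the fingers measure 114 mm over their backs; the gripper's body (76 mm by 85 mm) begins 54 mm behind the grasp point. The pads swing forward as they close: fully open they stand 13 mm farther back than shut.
Start: joints at [-76.519, 11.837, 88.321, -0, 79.842, -8.623], TCP at [0.216, -0.533, 0.231] pointing down, gripper open.
Joint ranges: [-156.59, 156.59], [-49.26, 127.26], [12.9, 141.05], [-63.56, 243.56], [4.71, 150.69], [-161.64, 161.64]. Speed limits (degrees/s): [159.86, 159.86, 180, 180, 180, 180].

### API

Orientations are given as a 3x3 rotation matrix whose columns are the frame's x, y, z axes.
In Python, from plant import monitor, viewer, order gives the robot as it stands.
- The arm moves only by the tool servo_tool, never from a script. Its argument "moves" is a list of rows, each an object with "delta_rot": the turn, a rotation vector about the tool's x, y, z in degrees, a list of three; "linear": the shift along the tool's x, y, z in cm, a list of three; "fingers": the finger opening in cm, from 0 to 8.54. In form: [{"delta_rot": [rx, ry, rz], "linear": [dx, dy, dz], "fingers": fingers}, ...]. A call has 1 to 12 rows; each row is the pose to reach, as a shift and turn from the pose commanded when the call began, along the tool's axes at that moment; what a row does not reach only later rows make up. A row lasts 1/10 s, in which the tool goes at most 50 mm and 8.59 degrees, less where a joint would pass 70% of its speed; a pose out of reach is approached as far as the arm can. A call with a gripper value outside its range is refused whole. The fingers move at their own pace and stop on an object; "newtons" is the grip in N (left out, the last holds). Time passes only in rows, so rows that repeat a pose let the fingers close. It gives the time, the measured TCP pose, the force and the opening at its end, in the units of the state.
- monitor.get_obs(): the state, without advancing time (a new reading comes with each control period).
- viewer.snapshot(name): name is "scene" or "top"; returns a dict with "image" (480x640x3 uint8, red, green, blue), "intrinsics" (3x3 intrinsics, pixels), "world_from_camera" (4x4, takes a point from camera to world coordinates). Camera axes: x right, y up, looking along -z (the intrinsics and any distortion apply to the point x, -y, -z); pixel columns grow to the right and rows downward; lengths in m; the calibration is good to about 2 mm. A picture is of the moment at which its call begins. There is no depth.
- order.close_job(): hands the job in, once; it reports no verdict.
The state is a dict: "time": time; "q": joint angles; "dq": joint speeds; "tau": joint torques, N m; "eef_pos": TCP position; "ee_rot": TCP orientation; "wrist_force": force on the tool from outside, world axes, zero at the start; "wrist_torque": the same for the moment, N m; "grip_width": finger opening in m.
Only numpy, scipy, OpenCV 4.12 (cv2) and the standard library are available. Lean on these libraries where they do the work, as an engineer would, in place of code of your own. Each camera call takes 0.05 s, during which the arm holds its last target.

### The job

The open drawer needs a refill and only one of the three closed red tins is full: lift each tin in turn clear of the tray by a few centimetres for about a second to feel its weight, starting with the one nearest the drawer cabinet and working along the row, and set it upright back on the tray (no dropping) before taking the next. Then take the heaviest and finish while holding it still and upright in the gripper, a good 15 cm above the tray, with the other two left standing on the tray; if the last tin is the heaviest, it may simply be kept in the gripper and raised. Do not tip the tins over, and leave the tape gun, highlighter and stapler where they are.

Things in the scene. Friction and masses are not known exactly. Their poses are not given: they have to be found in the camera images.
- tin_near_center (a point): centre (half-way up) of the closed tin that starts nearest the drawer cabinet: red square tin with a flat steel lid, 56 x 56 mm and 70 mm high, flat-sided, identical in look to the other two; z axis up, x and y axes square to its sides. Weights differ: about 0.15 kg, 0.3 kg and 0.6 kg, in any order; the contents may shift by 3 mm inside
- tin_mid_center (a point): centre (half-way up) of the closed tin that starts in the middle of the row: red square tin with a flat steel lid, 56 x 56 mm and 70 mm high, flat-sided, identical in look to the other two; z axis up, x and y axes square to its sides. Weights differ: about 0.15 kg, 0.3 kg and 0.6 kg, in any order; the contents may shift by 3 mm inside
- tin_far_center (a point): centre (half-way up) of the closed tin that starts farthest from the drawer cabinet: red square tin with a flat steel lid, 56 x 56 mm and 70 mm high, flat-sided, identical in look to the other two; z axis up, x and y axes square to its sides. Weights differ: about 0.15 kg, 0.3 kg and 0.6 kg, in any order; the contents may shift by 3 mm inside
- tin_near: the same tin as a solid; origin at the centre of its underside
- tin_mid: the same tin as a solid; origin at the centre of its underside
- tin_far: the same tin as a solid; origin at the centre of its underside
- tray: fixed shallow green tray, 190 mm (its x) by 420 mm (its y), floor 6 mm above the work surface, rim 12 mm above it; origin at the centre of its underside. The tins stand on it in a row along its y axis, roughly 125 mm apart, with the cabinet beyond its +y end
- cabinet: fixed white cabinet of clear drawers, 160 x 240 mm, 180 mm high, origin at the centre of its underside; its front (its -x side) is turned away from the robot, and its middle drawer is slid out 85 mm there and holds binder clips
- tape_gun: blue tape gun lying on its side on top of the cabinet, 160 x 90 mm, 50 mm high; origin at its underside; leave alone
- highlighter: yellow highlighter, 116 mm long, 14 mm thick, lying on top of the cabinet; origin at its underside; leave alone
- stapler: chrome stapler, 135 x 36 mm, 47 mm high, standing on the bench beyond the tray; origin at the centre of its underside; leave alone
Things that resemble listed ones, but are neither listed nor needed, are in the scene too. Leave any green or orange look-alike of the tin_far alone.

How it is judged:
By the outcome, as a careful person would: the job done as asked, in the order asked, and still so for the second after the job is handed in, while the arm keeps its last pose, push and grip.
It also fails if it takes over 72 s, if anything falls off the work surface, if the arm or the gripper's body presses on something with over 40 N, if the wrist force passes 120 N, or if a joint passes its speed limit or range.

## Working session

There is one attempt and no reset: what is moved stays moved. The work goes in short steps, Python scripts to look and compute and a tool call to move; the robot and the scene stay as the last step left them, time stands still between calls to the robot, and variables do not carry over. Pictures are saved under pics/ and viewed, and the job is handed in when it is done.

Besides the shell and the picture viewer there is one more tool, called after ">>>" as name(argument=value, ...), one argument or row to a line, values as JSON. servo_tool: Moves the arm, as the interface text tells. Its arguments: {"type":"object","properties":{"moves":{"type":"array"},"newtons":{"type":"number"}},"required":["moves"]}

```bash
mkdir -p pics; ls; cat > h.py <<'E'
import numpy as np, cv2
from plant import monitor, viewer, order
def snap(n,f):
    s=viewer.snapshot(n); cv2.imwrite('pics/'+f,s['image'][:,:,::-1]); np.savez('pics/'+f+'.npz',**s); return s
def ray(s,px,z):
    K=s['intrinsics'];T=s['world_from_camera']
    d=np.linalg.inv(K)@np.array([px[0],px[1],1.0]); d=np.array([d[0],-d[1],-d[2]])
    d=T[:3,:3]@d; o=T[:3,3]; return o+d*(z-o[2])/d[2]
E
python3 - <<'E'
from h import *
o=monitor.get_obs()
for k,v in o.items(): print(k,np.round(v,3).tolist())
for n in('scene','top'):
    s=snap(n,n+'1.png'); print(n,{k:(v.shape,) for k,v in s.items() if hasattr(v,'shape')},s.keys()); print(s['intrinsics'],s['world_from_camera'].round(3))
E
```

```text
pics
time 0.0
q [-76.519, 11.885, 88.405, -0.002, 79.841, -8.624]
dq [-0.026, -0.048, 0.051, -0.008, -0.021, -0.121]
tau [0.0, -38.303, -29.16, -0.0, 0.01, 0.0]
eef_pos [0.216, -0.532, 0.23]
ee_rot [[-0.001, 0.376, -0.926], [0.002, -0.926, -0.376], [-1.0, -0.002, -0.0]]
wrist_force [-0.048, -0.886, 0.586]
wrist_torque [-0.014, 0.053, -0.005]
grip_width 0.085
scene {'image': ((480, 640, 3),), 'intrinsics': ((3, 3),), 'world_from_camera': ((4, 4),)} dict_keys(['image', 'intrinsics', 'world_from_camera'])
[[523.48178817   0.         315.73733573]
 [  0.         523.48178817 229.91771753]
 [  0.           0.           1.        ]] [[-0.828 -0.423  0.367  1.075]
 [ 0.56  -0.634  0.532  0.763]
 [ 0.008  0.647  0.763  1.123]
 [ 0.     0.     0.     1.   ]]
top {'image': ((480, 640, 3),), 'intrinsics': ((3, 3),), 'world_from_camera': ((4, 4),)} dict_keys(['image', 'intrinsics', 'world_from_camera'])
[[499.98712987   0.         319.76932268]
 [  0.         499.98712987 229.11986021]
 [  0.           0.           1.        ]] [[-0.025  0.997 -0.075  0.5  ]
 [-1.    -0.025 -0.006  0.095]
 [-0.007  0.075  0.997  1.505]
 [ 0.     0.     0.     1.   ]]
```

View pics/scene1.png

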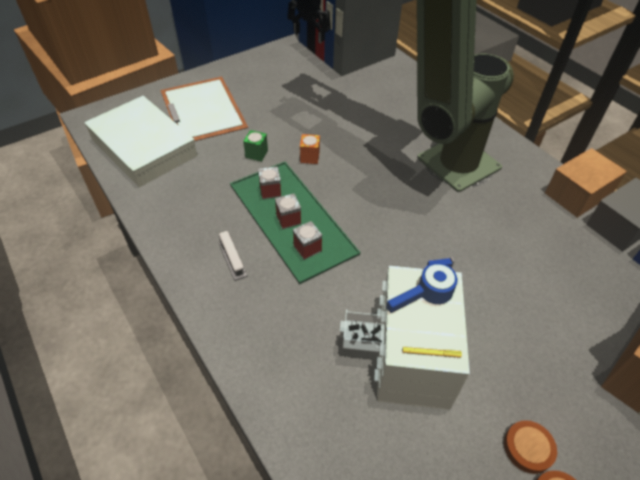

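View pics/top1.png

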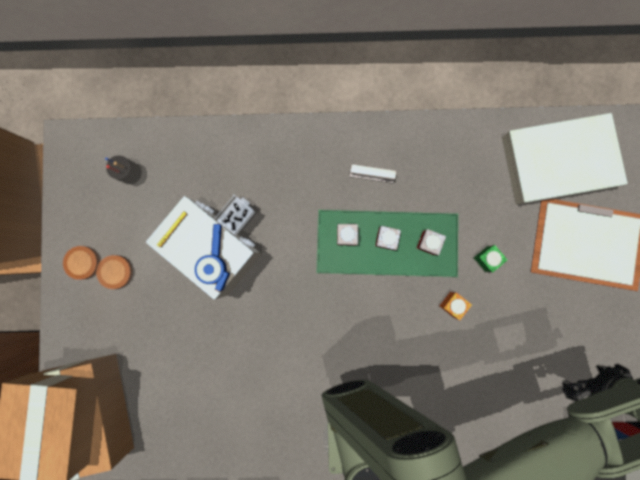

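The top view shows the tray at (318-458, 210-276), with the three tin lids at about (347,234), (388,238) and (432,242). The cabinet is to the left, at +y. The green look-alike is at (491,258) and the orange one at (457,305). The stapler is at (373,173).

```bash
cat > det.py <<'E'
from h import *
def lids(s,roi,zt=0.076,dbg=None):
    # roi u0,v0,u1,v1
    im=s['image'];u0,v0,u1,v1=roi
    c=cv2.resize(im[v0:v1,u0:u1],None,fx=4,fy=4,interpolation=cv2.INTER_CUBIC)
    hsv=cv2.cvtColor(c,cv2.COLOR_RGB2HSV)
    m=((hsv[...,1]<90)&(hsv[...,2]>125)).astype(np.uint8)*255
    m=cv2.morphologyEx(m,cv2.MORPH_CLOSE,np.ones((7,7)));m=cv2.morphologyEx(m,cv2.MORPH_OPEN,np.ones((9,9)))
    out=c.copy()
    cs,_=cv2.findContours(m,cv2.RETR_EXTERNAL,cv2.CHAIN_APPROX_NONE); r=[]
    for k in cs:
        if cv2.contourArea(k)<1500: continue
        px=(k[:,0,:]+.5)/4-.5+[u0,v0]
        w=np.array([ray(s,p,zt)[:2] for p in px])
        rc=cv2.minAreaRect((w*1000).astype(np.float32)); 
        cv2.drawContours(out,[k],-1,(0,0,255),1)
        r.append((np.round(rc[0],1),np.round(rc[1],1),round(rc[2],1),px.mean(0).round(1)))
    if dbg: cv2.imwrite('pics/'+dbg,out[:,:,::-1])
    return r
E
python3 - <<'E'
from det import *
s=dict(np.load('pics/top1.png.npz'))
for r in lids(s,(310,200,466,286),dbg='d1.png'): print(r)
s2=dict(np.load('pics/scene1.png.npz'))
for r in lids(s2,(225,155,365,285),dbg='d2.png'): print(r)
# tray
for S in(s,s2):
    hsv=cv2.cvtColor(S['image'],cv2.COLOR_RGB2HSV); m=((hsv[...,0]>60)&(hsv[...,0]<95)&(hsv[...,1]>90)&(hsv[...,2]>40)).astype(np.uint8)
    cs,_=cv2.findContours(m,cv2.RETR_EXTERNAL,cv2.CHAIN_APPROX_NONE);k=max(cs,key=cv2.contourArea)
    w=np.array([ray(S,p,.010)[:2] for p in k[:,0,:]]); print(cv2.minAreaRect((w*1000).astype(np.float32)))
E
```

```text
(array([565.2, -90.2]), array([447.5, 245.5]), 88.5, array([387.5, 242.5]))
(array([590.9,  23.2]), array([62.8, 61.8]), 87.4, array([307.2, 231.2]))
(array([577.1, -95.1]), array([63.7, 61.3]), 75.8, array([288.1, 202.1]))
(array([589.7, -53.8]), array([467.4, 411.2]), 56.4, array([292.3, 218.1]))
((566.5626220703125, -97.29403686523438), (410.69793701171875, 181.20748901367188), 87.03266906738281)
((569.0869140625, -93.09385681152344), (411.2136535644531, 183.31341552734375), 86.93204498291016)
```

```bash
python3 -c "
import cv2,numpy as np
a=cv2.imread('pics/d1.png');b=cv2.imread('pics/d2.png');print(a.shape,b.shape);cv2.imwrite('pics/d3.png',np.vstack([a[80:240],cv2.resize(b,(500,430)).copy() if 0 else np.pad(b,((0,0),(0,a.shape[1]-b.shape[1]),(0,0)))[:430]]))"
```

```text
(344, 624, 3) (520, 560, 3)
```

View pics/d3.png

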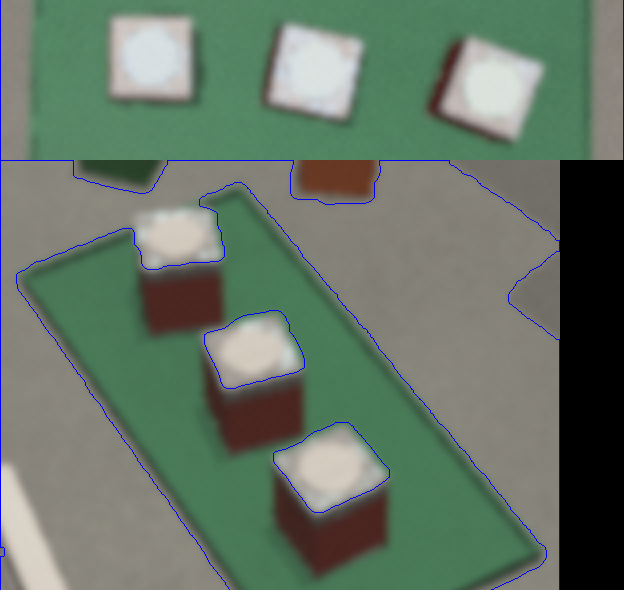

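```bash
sed -i 's/RETR_EXTERNAL/RETR_LIST/; s/<1500/<1500 or cv2.contourArea(k)>12000/; s/\[...,2\]>125/[...,2]>150/' det.py
python3 - <<'E'
from det import *
s=dict(np.load('pics/top1.png.npz'))
for r in lids(s,(320,214,456,272),dbg='d4.png'): print(r)
s2=dict(np.load('pics/scene1.png.npz'))
for r in lids(s2,(225,155,365,285)): print(r)
E
```

```text
(array([ 564.6, -219.3]), array([57.9, 58. ]), 67.1, array([433. , 241.4]))
(array([579.7, -92.8]), array([57.9, 59. ]), 75.8, array([388.5, 237.1]))
(array([593.3,  25.2]), array([56.5, 57.7]), 87.3, array([347.4, 233.5]))
(array([786.4, -35. ]), array([134.3,  28.4]), 80.6, array([231.9, 250.4]))
(array([591.9,  24.3]), array([56.7, 56.6]), 87.3, array([307. , 231.8]))
(array([577.8, -94.3]), array([56.8, 55.8]), 75.4, array([287.7, 202.5]))
(array([ 563.9, -220.4]), array([60.6, 57.4]), 66.8, array([268.7, 173.6]))
```

View pics/d4.png

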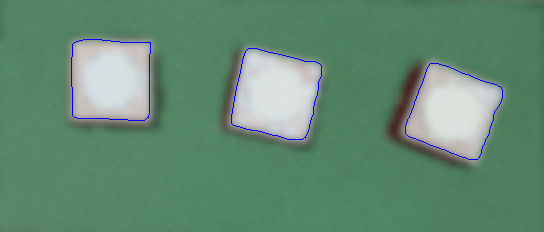

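```bash
cat > go.py <<'E'
import sys
from h import *
from scipy.spatial.transform import Rotation as Ro
T={'near':(.5926,.0247,-2.7),'mid':(.5787,-.0935,-14.4),'far':(.5642,-.2199,-23.0)}
def delta(x,y,z,a):
    o=monitor.get_obs(); R=np.array(o['ee_rot']); p=np.array(o['eef_pos']); a=np.radians(a)
    G=np.array([[0,np.cos(a),np.sin(a)],[0,np.sin(a),-np.cos(a)],[-1,0,0]])
    print('t',round(o['time'],2),'pos',p.round(4),'yaw',np.degrees(np.arctan2(R[1,1],R[0,1])).round(1),'w',round(o['grip_width'],4),'F',np.round(o['wrist_force'],2),'M',np.round(o['wrist_torque'],2),'q',np.round(o['q'],0))
    print('lin cm',(R.T@(np.array([x,y,z])-p)*100).round(2),'rot',np.degrees(Ro.from_matrix(R.T@G).as_rotvec()).round(1))
if __name__=='__main__':
    x,y,a=T[sys.argv[1]]; delta(x,y,float(sys.argv[2]),a)
E
python3 go.py near .16
python3 - <<'E'
from h import *
s=dict(np.load('pics/top1.png.npz'))
for p in [(185,196),(147,242),(218,298),(257,252)]: print(ray(s,p,.18).round(3))
E
```

```text
t 0.1 pos [ 0.2162 -0.5321  0.2302] yaw -67.9 w 0.0853 F [-0.4  -0.55 -0.71] M [ 0.01  0.01 -0.03] q [-77.  12.  88.  -0.  80.  -9.]
lin cm [  7.12 -37.41 -55.82] rot [-65.2  -0.1   0.1]
[0.698 0.461 0.18 ]
[0.577 0.563 0.18 ]
[0.425 0.375 0.18 ]
[0.543 0.271 0.18 ]
```

>>> servo_tool(
  moves=[
    {"delta_rot": [-2,0,0],"linear": [0,-0.8,-1.1],"fingers": 8.54},
    {"delta_rot": [-4,0,0],"linear": [0,-1.9,-2.8],"fingers": 8.54},
    {"delta_rot": [-8,0,0],"linear": [0,-3.7,-5.6],"fingers": 8.54},
    {"delta_rot": [-13,0,0],"linear": [0,-5.6,-8.4],"fingers": 8.54},
    {"delta_rot": [-18,0,0],"linear": [0,-7.9,-11.7],"fingers": 8.54},
    {"delta_rot": [-23,0,0],"linear": [0,-10.1,-15.1],"fingers": 8.54},
    {"delta_rot": [-28,0,0],"linear": [0,-12.7,-19.0],"fingers": 8.54},
    {"delta_rot": [-33,0,0],"linear": [0,-15.3,-22.9],"fingers": 8.54},
    {"delta_rot": [-38,0,0],"linear": [0,-18,-26.8],"fingers": 8.54},
    {"delta_rot": [-43,0,0],"linear": [0,-20.6,-30.7],"fingers": 8.54},
    {"delta_rot": [-47,0,0],"linear": [0,-23.2,-34.6],"fingers": 8.54},
    {"delta_rot": [-50,0,0],"linear": [0,-25.2,-37.6],"fingers": 8.54},
  ],
  newtons=60,
)

```text
time: 1.3
eef_pos: [0.4705, -0.1535, 0.2314]
ee_rot: [[0.0, 0.954, -0.301], [0.001, -0.301, -0.954], [-1.0, 0.0, -0.001]]
wrist_force: [0.4, -1.1, -0.9]
grip_width: 0.0852
```

```bash
python3 go.py near .16
```

```text
t 1.3 pos [ 0.4705 -0.1535  0.2314] yaw -17.5 w 0.0852 F [ 0.42 -1.09 -0.92] M [ 0.    0.   -0.04] q [-28.   2.  99.   0.  79. -11.]
lin cm [  7.16   6.29 -20.66] rot [-14.8  -0.1  -0. ]
```

>>> servo_tool(
  moves=[
    {"delta_rot": [-3,0,0],"linear": [0.5,1.1,-3.5],"fingers": 8.54},
    {"delta_rot": [-6,0,0],"linear": [1.5,2.1,-7],"fingers": 8.54},
    {"delta_rot": [-9,0,0],"linear": [2.8,3.2,-10.5],"fingers": 8.54},
    {"delta_rot": [-12,0,0],"linear": [4.2,4.3,-14],"fingers": 8.54},
    {"delta_rot": [-14,0,0],"linear": [5.5,5.2,-17],"fingers": 8.54},
    {"delta_rot": [-14.8,0,0],"linear": [6.5,5.9,-19.2],"fingers": 8.54},
    {"delta_rot": [-14.8,0,0],"linear": [7.1,6.3,-20.6],"fingers": 8.54},
    {"delta_rot": [-14.8,0,0],"linear": [7.2,6.3,-20.7],"fingers": 8.54},
    {"delta_rot": [-14.8,0,0],"linear": [7.2,6.3,-20.7],"fingers": 8.54},
    {"delta_rot": [-14.8,0,0],"linear": [7.2,6.3,-20.7],"fingers": 8.54},
  ],
)

```text
time: 2.3
eef_pos: [0.5932, 0.0191, 0.16]
ee_rot: [[0.001, 0.999, -0.055], [-0.0, -0.055, -0.999], [-1.0, 0.001, 0.0]]
wrist_force: [0.1, 0.3, 0.9]
grip_width: 0.0853
```

```bash
python3 go.py near .026; python3 -c "
from det import *
s=snap('scene','s2.png');s=snap('top','t2.png')"
```

```text
t 2.3 pos [0.5932 0.0191 0.16  ] yaw -3.1 w 0.0853 F [0.12 0.29 0.9 ] M [-0.02 -0.01 -0.02] q [-6. 18. 90. -0. 72. -3.]
lin cm [13.4  -0.1  -0.56] rot [-0.4  0.  -0. ]
```

View pics/s2.png

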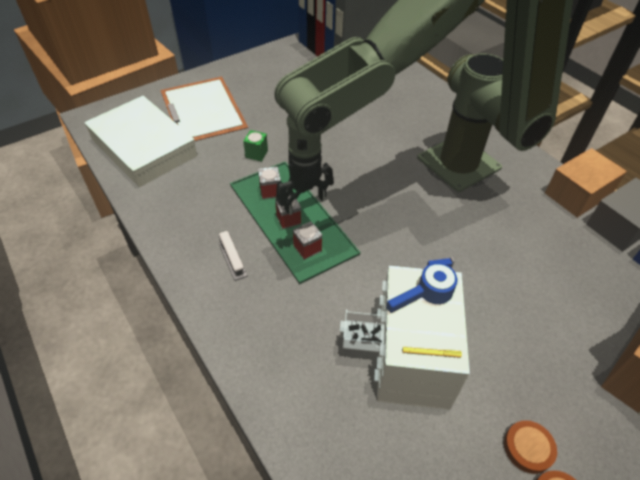

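```bash
python3 - <<'E'
from h import *
for f in('scene1','top1'):
    s=dict(np.load(f'pics/{f}.png.npz'));T=np.linalg.inv(s['world_from_camera'])
    for p in [(.5932,.0191,.16),(.5932,.0191,.2),(.593,.025,.076)]:
        c=T[:3,:3]@np.array(p)+T[:3,3]; u=s['intrinsics']@np.array([c[0],-c[1],-c[2]]); print(f,p,(u[:2]/u[2]).round(1))
E
```

```text
scene1 (0.5932, 0.0191, 0.16) [305.5 208.6]
scene1 (0.5932, 0.0191, 0.2) [305.4 197.5]
scene1 (0.593, 0.025, 0.076) [307.1 231.7]
top1 (0.5932, 0.0191, 0.16) [350.9 231.4]
top1 (0.5932, 0.0191, 0.2) [351.7 230.3]
top1 (0.593, 0.025, 0.076) [347.2 233.6]
```

View pics/t2.png

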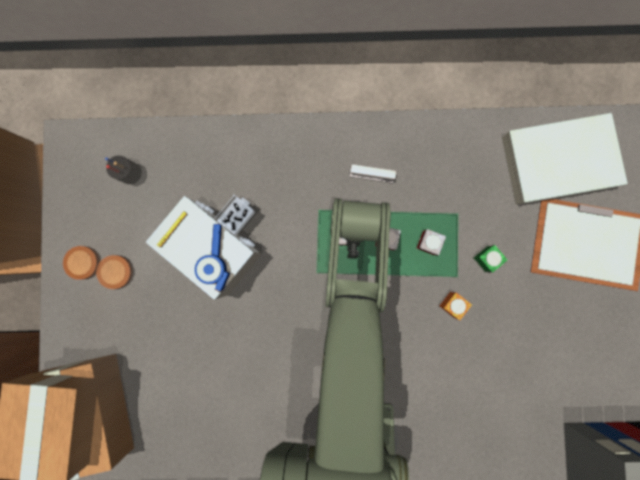

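>>> servo_tool(
  moves=[
    {"delta_rot": [-0.4,0,0],"linear": [0.5,-0.1,-0.3],"fingers": 8.54},
    {"delta_rot": [-0.4,0,0],"linear": [1.5,-0.1,-0.5],"fingers": 8.54},
    {"delta_rot": [-0.4,0,0],"linear": [3,-0.1,-0.5],"fingers": 8.54},
    {"delta_rot": [-0.4,0,0],"linear": [4.5,-0.1,-0.5],"fingers": 8.54},
    {"delta_rot": [-0.4,0,0],"linear": [6,-0.1,-0.5],"fingers": 8.54},
    {"delta_rot": [-0.4,0,0],"linear": [7.5,-0.1,-0.5],"fingers": 8.54},
    {"delta_rot": [-0.4,0,0],"linear": [9,-0.1,-0.5],"fingers": 8.54},
    {"delta_rot": [-0.4,0,0],"linear": [10.5,-0.1,-0.5],"fingers": 8.54},
    {"delta_rot": [-0.4,0,0],"linear": [12,-0.1,-0.5],"fingers": 8.54},
    {"delta_rot": [-0.4,0,0],"linear": [13,-0.1,-0.5],"fingers": 8.54},
    {"delta_rot": [-0.4,0,0],"linear": [13.4,-0.1,-0.5],"fingers": 8.54},
    {"delta_rot": [-0.4,0,0],"linear": [13.4,-0.1,-0.5],"fingers": 8.54},
  ],
)

```text
time: 3.6
eef_pos: [0.5923, 0.0249, 0.0246]
ee_rot: [[-0.001, 0.999, -0.047], [0.0, -0.047, -0.999], [-1.0, -0.001, -0.0]]
wrist_force: [0.4, 0.2, 0.7]
grip_width: 0.085
```

```bash
python3 go.py near .026
```

```text
t 3.6 pos [0.5923 0.0249 0.0246] yaw -2.7 w 0.085 F [0.44 0.2  0.74] M [-0.06 -0.    0.01] q [-6. 28. 94.  0. 58. -3.]
lin cm [-0.14  0.03  0.02] rot [ 0.  -0.   0.1]
```

Well aligned, so I'm closing slowly.

>>> servo_tool(
  moves=[
    {"delta_rot": [0,0,0],"linear": [0,0,0],"fingers": 7},
    {"delta_rot": [0,0,0],"linear": [0,0,0],"fingers": 6.2},
    {"delta_rot": [0,0,0],"linear": [0,0,0],"fingers": 5.6},
    {"delta_rot": [0,0,0],"linear": [0,0,0],"fingers": 5.0},
    {"delta_rot": [0,0,0],"linear": [0,0,0],"fingers": 4},
    {"delta_rot": [0,0,0],"linear": [0,0,0],"fingers": 4},
    {"delta_rot": [0,0,0],"linear": [0,0,0],"fingers": 4},
    {"delta_rot": [0,0,0],"linear": [0,0,0],"fingers": 4},
  ],
  newtons=60,
)

```text
time: 4.4
eef_pos: [0.5933, 0.0249, 0.0263]
ee_rot: [[0.001, 0.999, -0.047], [-0.0, -0.047, -0.999], [-1.0, 0.001, 0.0]]
wrist_force: [-1.0, 1.3, 6.7]
grip_width: 0.0553
```

```bash
python3 go.py near .026
```

```text
t 4.4 pos [0.5933 0.0249 0.0263] yaw -2.7 w 0.0553 F [-1.    1.27  6.65] M [0.01 0.45 0.03] q [-6. 28. 94.  0. 58. -3.]
lin cm [ 0.03 -0.07  0.02] rot [ 0.   0.  -0.1]
```

>>> servo_tool(
  moves=[
    {"delta_rot": [0,0,0],"linear": [-0.3,0,0],"fingers": 4},
    {"delta_rot": [0,0,0],"linear": [-0.9,0,0],"fingers": 4},
    {"delta_rot": [0,0,0],"linear": [-1.7,0,0],"fingers": 4},
    {"delta_rot": [0,0,0],"linear": [-2.6,0,0],"fingers": 4},
    {"delta_rot": [0,0,0],"linear": [-3.5,0,0],"fingers": 4},
    {"delta_rot": [0,0,0],"linear": [-4.3,0,0],"fingers": 4},
    {"delta_rot": [0,0,0],"linear": [-4.8,0,0],"fingers": 4},
    {"delta_rot": [0,0,0],"linear": [-5,0,0],"fingers": 4},
    {"delta_rot": [0,0,0],"linear": [-5,0,0],"fingers": 4},
    {"delta_rot": [0,0,0],"linear": [-5,0,0],"fingers": 4},
    {"delta_rot": [0,0,0],"linear": [-5,0,0],"fingers": 4},
    {"delta_rot": [0,0,0],"linear": [-5,0,0],"fingers": 4},
  ],
)

```text
time: 5.6
eef_pos: [0.5923, 0.0249, 0.0748]
ee_rot: [[-0.001, 0.999, -0.047], [0.0, -0.047, -0.999], [-1.0, -0.001, -0.0]]
wrist_force: [0.4, -0.1, -2.8]
grip_width: 0.0557
```

>>> servo_tool(
  moves=[
    {"delta_rot": [0,0,0],"linear": [0,0,0],"fingers": 4},
    {"delta_rot": [0,0,0],"linear": [0,0,0],"fingers": 4},
    {"delta_rot": [0,0,0],"linear": [0,0,0],"fingers": 4},
    {"delta_rot": [0,0,0],"linear": [0,0,0],"fingers": 4},
  ],
)

```text
time: 6.0
eef_pos: [0.5928, 0.0249, 0.0753]
ee_rot: [[0.0, 0.999, -0.047], [-0.0, -0.047, -0.999], [-1.0, 0.0, 0.0]]
wrist_force: [0.8, -0.5, -2.6]
grip_width: 0.0552
```

>>> servo_tool(
  moves=[
    {"delta_rot": [0,0,0],"linear": [0,0,0],"fingers": 4},
    {"delta_rot": [0,0,0],"linear": [0,0,0],"fingers": 4},
    {"delta_rot": [0,0,0],"linear": [0,0,0],"fingers": 4},
    {"delta_rot": [0,0,0],"linear": [0,0,0],"fingers": 4},
  ],
)

```text
time: 6.4
eef_pos: [0.5927, 0.0249, 0.0753]
ee_rot: [[-0.0, 0.999, -0.047], [0.0, -0.047, -0.999], [-1.0, -0.0, -0.0]]
wrist_force: [0.3, 0.9, -2.3]
grip_width: 0.0552
```

```bash
python3 go.py near .026; python3 - <<'E'
from det import *
s=snap('scene','s3.png'); cv2.imwrite('pics/s3c.png',cv2.resize(s['image'][120:300,200:400,::-1],None,fx=3,fy=3))
E
python3 go.py near .026
```

```text
t 6.4 pos [0.5927 0.0249 0.0753] yaw -2.7 w 0.0552 F [ 0.34  0.85 -2.29] M [ 0.   -0.    0.03] q [-6. 24. 93.  0. 63. -3.]
lin cm [ 4.93 -0.01  0.02] rot [ 0. -0.  0.]
t 6.45 pos [0.5927 0.0249 0.0753] yaw -2.7 w 0.0553 F [ 0.04  0.05 -3.05] M [-0.03  0.07 -0.04] q [-6. 24. 93.  0. 63. -3.]
lin cm [ 4.93 -0.01  0.02] rot [ 0. -0. -0.]
```

View pics/s3c.png

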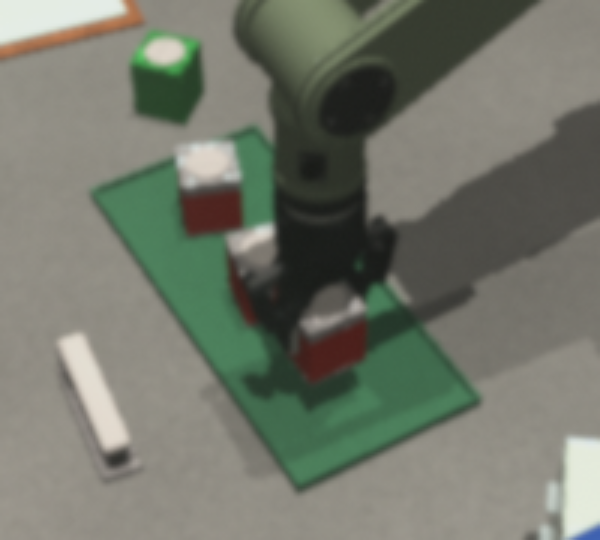

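The tin is lifted, clear and upright, at about 2.7 N (roughly 0.3 kg). Setting it back.

>>> servo_tool(
  moves=[
    {"delta_rot": [0,0,0],"linear": [0.4,0,0],"fingers": 4},
    {"delta_rot": [0,0,0],"linear": [1.1,0,0],"fingers": 4},
    {"delta_rot": [0,0,0],"linear": [2.0,0,0],"fingers": 4},
    {"delta_rot": [0,0,0],"linear": [2.9,0,0],"fingers": 4},
    {"delta_rot": [0,0,0],"linear": [3.6,0,0],"fingers": 4},
    {"delta_rot": [0,0,0],"linear": [4.1,0,0],"fingers": 4},
    {"delta_rot": [0,0,0],"linear": [4.4,0,0],"fingers": 4},
    {"delta_rot": [0,0,0],"linear": [4.6,0,0],"fingers": 4},
    {"delta_rot": [0,0,0],"linear": [4.75,0,0],"fingers": 4},
    {"delta_rot": [0,0,0],"linear": [4.85,0,0],"fingers": 4},
    {"delta_rot": [0,0,0],"linear": [4.9,0,0],"fingers": 4},
    {"delta_rot": [0,0,0],"linear": [4.9,0,0],"fingers": 4},
  ],
)

```text
time: 7.65
eef_pos: [0.5928, 0.0249, 0.0265]
ee_rot: [[0.0, 0.999, -0.047], [-0.0, -0.047, -0.999], [-1.0, 0.0, 0.0]]
wrist_force: [-0.5, 0.1, -3.6]
grip_width: 0.0559
```

>>> servo_tool(
  moves=[
    {"delta_rot": [0,0,0],"linear": [0,0,0],"fingers": 4},
    {"delta_rot": [0,0,0],"linear": [0,0,0],"fingers": 4},
  ],
)

```text
time: 7.85
eef_pos: [0.5929, 0.0249, 0.0264]
ee_rot: [[0.0, 0.999, -0.047], [-0.0, -0.047, -0.999], [-1.0, 0.0, 0.0]]
wrist_force: [0.6, -0.5, -2.9]
grip_width: 0.0555
```

```bash
python3 go.py near .026
```

```text
t 7.85 pos [0.5929 0.0249 0.0264] yaw -2.7 w 0.0555 F [ 0.64 -0.47 -2.89] M [-0.   -0.01 -0.  ] q [-6. 28. 94. -0. 58. -3.]
lin cm [ 0.04 -0.02  0.02] rot [ 0.  0. -0.]
```

>>> servo_tool(
  moves=[
    {"delta_rot": [0,0,0],"linear": [0.03,0,0],"fingers": 4},
    {"delta_rot": [0,0,0],"linear": [0.06,0,0],"fingers": 4},
    {"delta_rot": [0,0,0],"linear": [0.09,0,0],"fingers": 4},
    {"delta_rot": [0,0,0],"linear": [0.09,0,0],"fingers": 4},
  ],
)

```text
time: 8.25
eef_pos: [0.5929, 0.0249, 0.0263]
ee_rot: [[0.0, 0.999, -0.047], [-0.0, -0.047, -0.999], [-1.0, 0.0, 0.0]]
wrist_force: [-3.4, 0.4, 4.8]
grip_width: 0.0554
```

```bash
python3 go.py near .026
```

```text
t 8.25 pos [0.5929 0.0249 0.0263] yaw -2.7 w 0.0554 F [-3.36  0.38  4.83] M [0.06 0.51 0.  ] q [-6. 28. 94. -0. 58. -3.]
lin cm [ 0.03 -0.03  0.02] rot [ 0.  0. -0.]
```

Contact made (+4.8 N), so I'm releasing gradually.

>>> servo_tool(
  moves=[
    {"delta_rot": [0,0,0],"linear": [0,0,0],"fingers": 5.6},
    {"delta_rot": [0,0,0],"linear": [0,0,0],"fingers": 6.2},
    {"delta_rot": [0,0,0],"linear": [0,0,0],"fingers": 7},
    {"delta_rot": [0,0,0],"linear": [0,0,0],"fingers": 8},
    {"delta_rot": [0,0,0],"linear": [0,0,0],"fingers": 8.54},
    {"delta_rot": [0,0,0],"linear": [0,0,0],"fingers": 8.54},
  ],
)

```text
time: 8.85
eef_pos: [0.5928, 0.0249, 0.0253]
ee_rot: [[0.0, 0.999, -0.047], [-0.0, -0.047, -0.999], [-1.0, 0.0, 0.0]]
wrist_force: [-0.1, 0.5, -0.1]
grip_width: 0.0851
```

>>> servo_tool(
  moves=[
    {"delta_rot": [0,0,0],"linear": [-0.4,0,0],"fingers": 8.54},
    {"delta_rot": [0,0,0],"linear": [-1.2,0,0],"fingers": 8.54},
    {"delta_rot": [0,0,0],"linear": [-2.4,0,0],"fingers": 8.54},
    {"delta_rot": [0,0,0],"linear": [-4,0,0],"fingers": 8.54},
    {"delta_rot": [0,0,0],"linear": [-6,0,0],"fingers": 8.54},
    {"delta_rot": [0,0,0],"linear": [-8,0,0],"fingers": 8.54},
    {"delta_rot": [0,0,0],"linear": [-10,0,0],"fingers": 8.54},
    {"delta_rot": [0,0,0],"linear": [-11.5,0,0],"fingers": 8.54},
    {"delta_rot": [0,0,0],"linear": [-12,0,0],"fingers": 8.54},
    {"delta_rot": [0,0,0],"linear": [-12,0,0],"fingers": 8.54},
  ],
)

```text
time: 9.85
eef_pos: [0.5935, 0.0248, 0.1469]
ee_rot: [[0.003, 0.999, -0.047], [-0.0, -0.047, -0.999], [-1.0, 0.003, 0.0]]
wrist_force: [0.1, 0.1, -0.5]
grip_width: 0.0854
```

```bash
python3 go.py mid .14
```

```text
t 9.85 pos [0.5935 0.0248 0.1469] yaw -2.7 w 0.0854 F [ 0.15  0.09 -0.46] M [ 0.02  0.01 -0.08] q [-6. 19. 90. -0. 71. -3.]
lin cm [ 0.69 -0.92 11.89] rot [11.7 -0.  -0.2]
```

>>> servo_tool(
  moves=[
    {"delta_rot": [1,0,0],"linear": [0,0,0.7],"fingers": 8.54},
    {"delta_rot": [2.5,0,0],"linear": [0.1,-0.2,2.2],"fingers": 8.54},
    {"delta_rot": [4,0,0],"linear": [0.2,-0.3,4.2],"fingers": 8.54},
    {"delta_rot": [6,0,0],"linear": [0.3,-0.5,6.2],"fingers": 8.54},
    {"delta_rot": [8,0,0],"linear": [0.4,-0.6,8.2],"fingers": 8.54},
    {"delta_rot": [10,0,0],"linear": [0.5,-0.8,10.2],"fingers": 8.54},
    {"delta_rot": [11.3,0,0],"linear": [0.5,-0.9,11.5],"fingers": 8.54},
    {"delta_rot": [11.7,0,0],"linear": [0.5,-0.9,11.9],"fingers": 8.54},
    {"delta_rot": [11.7,0,0],"linear": [0.5,-0.9,11.9],"fingers": 8.54},
    {"delta_rot": [11.7,0,0],"linear": [0.5,-0.9,11.9],"fingers": 8.54},
  ],
)

```text
time: 10.85
eef_pos: [0.5781, -0.0931, 0.1402]
ee_rot: [[-0.0, 0.969, -0.248], [0.001, -0.248, -0.969], [-1.0, -0.0, -0.0]]
wrist_force: [0.8, 1.0, 0.8]
grip_width: 0.0856
```

```bash
python3 go.py mid .026; python3 - <<'E'
from det import *
s=snap('top','t4.png'); print(lids(s,(320,214,456,272)))
s=snap('scene','s4.png'); print(lids(s,(225,155,365,285)));cv2.imwrite('pics/s4c.png',cv2.resize(s['image'][120:300,200:400,::-1],None,fx=3,fy=3))
E
```

```text
t 10.85 pos [ 0.5781 -0.0931  0.1402] yaw -14.4 w 0.0856 F [0.8  0.98 0.77] M [ 0.01 -0.03  0.04] q [-18.  18.  92.   0.  70.  -3.]
lin cm [11.42  0.07  0.03] rot [ 0. -0.  0.]
[(array([594.1,  25.3]), array([57.7, 58.4]), 86.7, array([347.3, 233.1]))]
[(array([785.8, -35.4]), array([136.6,  30.5]), 81.1, array([232. , 250.3])), (array([593.8,  23.4]), array([57.8, 55.2]), 88.3, array([306.3, 231.7])), (array([580.2, -82.7]), array([34.4, 49.9]), 76.2, array([289.6, 204.3]))]
```

View pics/s4c.png

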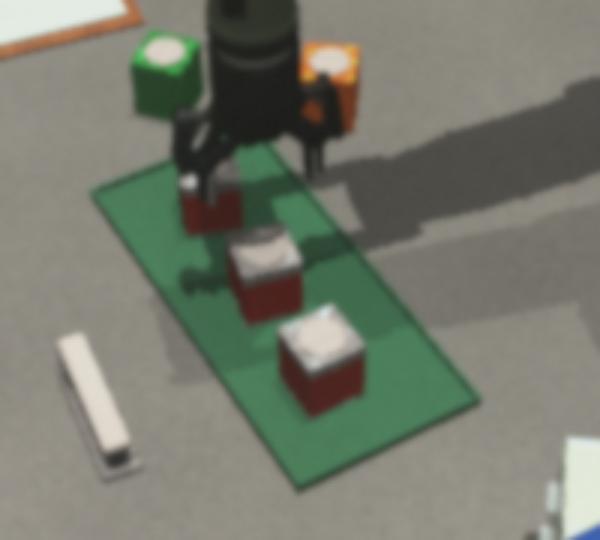

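The near tin is standing upright back in its place (crop about (320,360)) and the middle one is untouched under the open gripper. Descending on the middle tin.

>>> servo_tool(
  moves=[
    {"delta_rot": [0,0,0],"linear": [0.5,0,0],"fingers": 8.54},
    {"delta_rot": [0,0,0],"linear": [1.5,0,0],"fingers": 8.54},
    {"delta_rot": [0,0,0],"linear": [3,0,0],"fingers": 8.54},
    {"delta_rot": [0,0,0],"linear": [4.5,0,0],"fingers": 8.54},
    {"delta_rot": [0,0,0],"linear": [6,0,0],"fingers": 8.54},
    {"delta_rot": [0,0,0],"linear": [7.5,0,0],"fingers": 8.54},
    {"delta_rot": [0,0,0],"linear": [9,0,0],"fingers": 8.54},
    {"delta_rot": [0,0,0],"linear": [10.2,0,0],"fingers": 8.54},
    {"delta_rot": [0,0,0],"linear": [11,0,0],"fingers": 8.54},
    {"delta_rot": [0,0,0],"linear": [11.3,0,0],"fingers": 8.54},
    {"delta_rot": [0,0,0],"linear": [11.3,0,0],"fingers": 8.54},
  ],
)

```text
time: 12.05
eef_pos: [0.5781, -0.0935, 0.027]
ee_rot: [[-0.0, 0.969, -0.249], [0.0, -0.249, -0.969], [-1.0, -0.0, -0.0]]
wrist_force: [-0.9, -0.1, -0.6]
grip_width: 0.0851
```

>>> servo_tool(
  moves=[
    {"delta_rot": [0,0,0],"linear": [0,0,0],"fingers": 7},
    {"delta_rot": [0,0,0],"linear": [0,0,0],"fingers": 6.2},
    {"delta_rot": [0,0,0],"linear": [0,0,0],"fingers": 5.6},
    {"delta_rot": [0,0,0],"linear": [0,0,0],"fingers": 5.0},
    {"delta_rot": [0,0,0],"linear": [0,0,0],"fingers": 4},
    {"delta_rot": [0,0,0],"linear": [0,0,0],"fingers": 4},
    {"delta_rot": [0,0,0],"linear": [0,0,0],"fingers": 4},
    {"delta_rot": [0,0,0],"linear": [0,0,0],"fingers": 4},
  ],
  newtons=60,
)

```text
time: 12.85
eef_pos: [0.5788, -0.0937, 0.0284]
ee_rot: [[0.001, 0.969, -0.249], [-0.0, -0.249, -0.969], [-1.0, 0.001, 0.0]]
wrist_force: [-1.3, 0.7, 5.8]
grip_width: 0.0556
```

```bash
python3 go.py mid .026
```

```text
t 12.85 pos [ 0.5788 -0.0937  0.0284] yaw -14.4 w 0.0556 F [-1.29  0.7   5.81] M [0.1  0.42 0.03] q [-18.  27.  95.  -0.  58.  -3.]
lin cm [ 0.24 -0.01 -0.02] rot [ 0.   0.  -0.1]
```

>>> servo_tool(
  moves=[
    {"delta_rot": [0,0,0],"linear": [-0.3,0,0],"fingers": 4},
    {"delta_rot": [0,0,0],"linear": [-0.9,0,0],"fingers": 4},
    {"delta_rot": [0,0,0],"linear": [-1.7,0,0],"fingers": 4},
    {"delta_rot": [0,0,0],"linear": [-2.6,0,0],"fingers": 4},
    {"delta_rot": [0,0,0],"linear": [-3.5,0,0],"fingers": 4},
    {"delta_rot": [0,0,0],"linear": [-4.3,0,0],"fingers": 4},
    {"delta_rot": [0,0,0],"linear": [-4.8,0,0],"fingers": 4},
    {"delta_rot": [0,0,0],"linear": [-5,0,0],"fingers": 4},
    {"delta_rot": [0,0,0],"linear": [-5,0,0],"fingers": 4},
    {"delta_rot": [0,0,0],"linear": [-5,0,0],"fingers": 4},
    {"delta_rot": [0,0,0],"linear": [-5,0,0],"fingers": 4},
    {"delta_rot": [0,0,0],"linear": [-5,0,0],"fingers": 4},
  ],
)

```text
time: 14.05
eef_pos: [0.5778, -0.0934, 0.0769]
ee_rot: [[-0.001, 0.969, -0.249], [0.0, -0.249, -0.969], [-1.0, -0.001, -0.0]]
wrist_force: [0.1, 0.7, -5.0]
grip_width: 0.0554
```

>>> servo_tool(
  moves=[
    {"delta_rot": [0,0,0],"linear": [0,0,0],"fingers": 4},
    {"delta_rot": [0,0,0],"linear": [0,0,0],"fingers": 4},
    {"delta_rot": [0,0,0],"linear": [0,0,0],"fingers": 4},
    {"delta_rot": [0,0,0],"linear": [0,0,0],"fingers": 4},
  ],
)

```text
time: 14.45
eef_pos: [0.5781, -0.0936, 0.0774]
ee_rot: [[-0.0, 0.969, -0.249], [0.0, -0.249, -0.969], [-1.0, -0.0, -0.0]]
wrist_force: [0.0, 0.3, -6.1]
grip_width: 0.0556
```

>>> servo_tool(
  moves=[
    {"delta_rot": [0,0,0],"linear": [0,0,0],"fingers": 4},
    {"delta_rot": [0,0,0],"linear": [0,0,0],"fingers": 4},
    {"delta_rot": [0,0,0],"linear": [0,0,0],"fingers": 4},
    {"delta_rot": [0,0,0],"linear": [0,0,0],"fingers": 4},
  ],
)

```text
time: 14.85
eef_pos: [0.5781, -0.0936, 0.0774]
ee_rot: [[0.0, 0.969, -0.249], [0.0, -0.249, -0.969], [-1.0, 0.0, -0.0]]
wrist_force: [-0.2, -0.6, -5.9]
grip_width: 0.0553
```

```bash
python3 go.py mid .026; python3 - <<'E'
from det import *
s=snap('scene','s5.png'); cv2.imwrite('pics/s5c.png',cv2.resize(s['image'][120:300,200:400,::-1],None,fx=3,fy=3))
E
python3 go.py mid .026
```

```text
t 14.85 pos [ 0.5781 -0.0936  0.0774] yaw -14.4 w 0.0553 F [-0.22 -0.6  -5.95] M [-0.   -0.05  0.03] q [-18.  23.  94.   0.  63.  -3.]
lin cm [ 5.14  0.05 -0.02] rot [ 0. -0. -0.]
t 14.9 pos [ 0.5782 -0.0935  0.0774] yaw -14.4 w 0.0555 F [ 0.24 -0.28 -4.9 ] M [-0.02  0.   -0.  ] q [-18.  23.  94.  -0.  63.  -3.]
lin cm [ 5.14  0.05 -0.02] rot [ 0.  0. -0.]
```

View pics/s5c.png

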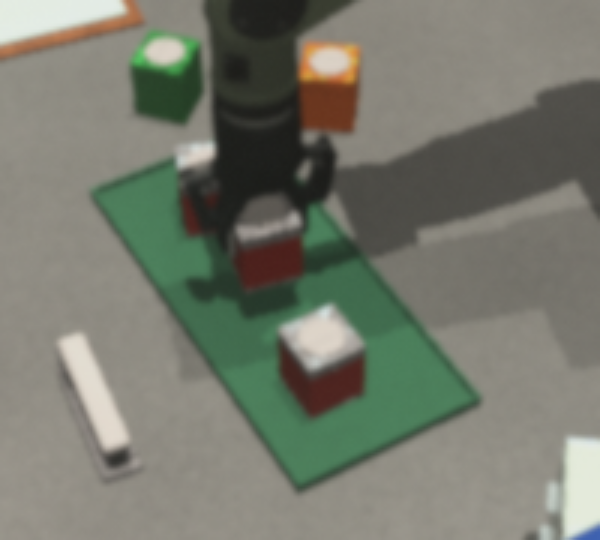

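The middle tin is clear of the tray and upright at about 5.6 N (roughly 0.6 kg). Setting it back and creeping to contact.

>>> servo_tool(
  moves=[
    {"delta_rot": [0,0,0],"linear": [0.4,0,0],"fingers": 4},
    {"delta_rot": [0,0,0],"linear": [1.1,0,0],"fingers": 4},
    {"delta_rot": [0,0,0],"linear": [2.0,0,0],"fingers": 4},
    {"delta_rot": [0,0,0],"linear": [2.9,0,0],"fingers": 4},
    {"delta_rot": [0,0,0],"linear": [3.6,0,0],"fingers": 4},
    {"delta_rot": [0,0,0],"linear": [4.1,0,0],"fingers": 4},
    {"delta_rot": [0,0,0],"linear": [4.4,0,0],"fingers": 4},
    {"delta_rot": [0,0,0],"linear": [4.6,0,0],"fingers": 4},
    {"delta_rot": [0,0,0],"linear": [4.7,0,0],"fingers": 4},
    {"delta_rot": [0,0,0],"linear": [4.8,0,0],"fingers": 4},
    {"delta_rot": [0,0,0],"linear": [4.85,0,0],"fingers": 4},
    {"delta_rot": [0,0,0],"linear": [4.85,0,0],"fingers": 4},
  ],
)

```text
time: 16.1
eef_pos: [0.5783, -0.0936, 0.0291]
ee_rot: [[0.0, 0.969, -0.249], [-0.0, -0.249, -0.969], [-1.0, 0.0, 0.0]]
wrist_force: [-0.1, 0.1, -5.0]
grip_width: 0.0558
```

>>> servo_tool(
  moves=[
    {"delta_rot": [0,0,0],"linear": [0.03,0,0],"fingers": 4},
    {"delta_rot": [0,0,0],"linear": [0.06,0,0],"fingers": 4},
    {"delta_rot": [0,0,0],"linear": [0.09,0,0],"fingers": 4},
    {"delta_rot": [0,0,0],"linear": [0.09,0,0],"fingers": 4},
  ],
)

```text
time: 16.5
eef_pos: [0.5783, -0.0936, 0.0284]
ee_rot: [[0.0, 0.969, -0.249], [-0.0, -0.249, -0.969], [-1.0, 0.0, 0.0]]
wrist_force: [-1.6, 0.2, -1.4]
grip_width: 0.0553
```

```bash
python3 go.py mid .026
```

```text
t 16.5 pos [ 0.5783 -0.0936  0.0284] yaw -14.4 w 0.0553 F [-1.61  0.19 -1.43] M [0.03 0.2  0.03] q [-18.  27.  95.  -0.  58.  -3.]
lin cm [ 0.24  0.04 -0.02] rot [ 0.  0. -0.]
```

Partly supported already. One more small step down, then release.

>>> servo_tool(
  moves=[
    {"delta_rot": [0,0,0],"linear": [0.03,0,0],"fingers": 4},
    {"delta_rot": [0,0,0],"linear": [0.05,0,0],"fingers": 4},
    {"delta_rot": [0,0,0],"linear": [0.05,0,0],"fingers": 4},
    {"delta_rot": [0,0,0],"linear": [0.05,0,0],"fingers": 5.6},
    {"delta_rot": [0,0,0],"linear": [0.05,0,0],"fingers": 6.2},
    {"delta_rot": [0,0,0],"linear": [0.05,0,0],"fingers": 7},
    {"delta_rot": [0,0,0],"linear": [0.05,0,0],"fingers": 8},
    {"delta_rot": [0,0,0],"linear": [0.05,0,0],"fingers": 8.54},
    {"delta_rot": [0,0,0],"linear": [0.05,0,0],"fingers": 8.54},
  ],
)

```text
time: 17.4
eef_pos: [0.5783, -0.0936, 0.0274]
ee_rot: [[0.0, 0.969, -0.249], [-0.0, -0.249, -0.969], [-1.0, 0.0, -0.0]]
wrist_force: [-0.2, -0.6, -0.0]
grip_width: 0.0851
```

>>> servo_tool(
  moves=[
    {"delta_rot": [0,0,0],"linear": [-0.4,0,0],"fingers": 8.54},
    {"delta_rot": [0,0,0],"linear": [-1.2,0,0],"fingers": 8.54},
    {"delta_rot": [0,0,0],"linear": [-2.4,0,0],"fingers": 8.54},
    {"delta_rot": [0,0,0],"linear": [-4,0,0],"fingers": 8.54},
    {"delta_rot": [0,0,0],"linear": [-6,0,0],"fingers": 8.54},
    {"delta_rot": [0,0,0],"linear": [-8,0,0],"fingers": 8.54},
    {"delta_rot": [0,0,0],"linear": [-10,0,0],"fingers": 8.54},
    {"delta_rot": [0,0,0],"linear": [-11.5,0,0],"fingers": 8.54},
    {"delta_rot": [0,0,0],"linear": [-12,0,0],"fingers": 8.54},
    {"delta_rot": [0,0,0],"linear": [-12,0,0],"fingers": 8.54},
  ],
)

```text
time: 18.4
eef_pos: [0.5788, -0.0938, 0.1489]
ee_rot: [[0.002, 0.969, -0.249], [-0.001, -0.249, -0.969], [-1.0, 0.003, 0.0]]
wrist_force: [0.3, -0.3, -0.3]
grip_width: 0.0853
```

```bash
python3 go.py far .14
```

```text
t 18.4 pos [ 0.5788 -0.0938  0.1489] yaw -14.4 w 0.0853 F [ 0.27 -0.34 -0.26] M [ 0.01 -0.01 -0.01] q [-18.  18.  91.   0.  71.  -3.]
lin cm [ 0.9   1.71 12.58] rot [ 8.6 -0.  -0.1]
```

>>> servo_tool(
  moves=[
    {"delta_rot": [0.5,0,0],"linear": [0,0.1,0.7],"fingers": 8.54},
    {"delta_rot": [1.5,0,0],"linear": [0.1,0.3,2.2],"fingers": 8.54},
    {"delta_rot": [3,0,0],"linear": [0.2,0.6,4.2],"fingers": 8.54},
    {"delta_rot": [4.5,0,0],"linear": [0.3,0.9,6.4],"fingers": 8.54},
    {"delta_rot": [6,0,0],"linear": [0.4,1.2,8.6],"fingers": 8.54},
    {"delta_rot": [7.5,0,0],"linear": [0.5,1.5,10.8],"fingers": 8.54},
    {"delta_rot": [8.4,0,0],"linear": [0.7,1.7,12.1],"fingers": 8.54},
    {"delta_rot": [8.6,0,0],"linear": [0.7,1.7,12.6],"fingers": 8.54},
    {"delta_rot": [8.6,0,0],"linear": [0.7,1.7,12.6],"fingers": 8.54},
    {"delta_rot": [8.6,0,0],"linear": [0.7,1.7,12.6],"fingers": 8.54},
  ],
)

```text
time: 19.4
eef_pos: [0.5631, -0.2193, 0.1402]
ee_rot: [[-0.0, 0.921, -0.39], [0.001, -0.39, -0.921], [-1.0, -0.001, -0.001]]
wrist_force: [-0.0, -0.2, -0.1]
grip_width: 0.0854
```

```bash
python3 go.py far .026; python3 - <<'E'
from det import *
s=snap('top','t6.png'); print(lids(s,(320,214,456,272)))
s=snap('scene','s6.png'); print(lids(s,(225,155,365,285)));cv2.imwrite('pics/s6c.png',cv2.resize(s['image'][120:300,200:400,::-1],None,fx=3,fy=3))
E
```

```text
t 19.4 pos [ 0.5631 -0.2193  0.1402] yaw -23.0 w 0.0854 F [-0.02 -0.2  -0.05] M [-0.01 -0.    0.  ] q [-29.  20.  89.   0.  71.  -7.]
lin cm [11.42  0.13  0.02] rot [ 0. -0.  0.]
[(array([ 568.5, -207.9]), array([36., 55.]), 70.0, array([428.8, 240.3])), (array([579.9, -92.6]), array([57.8, 58.1]), 75.8, array([388.4, 237. ])), (array([594.7,  24.5]), array([58.8, 58.2]), 88.4, array([347.2, 233.1]))]
[(array([786. , -35.2]), array([135.5,  29.7]), 80.9, array([232. , 250.3])), (array([593.3,  23.2]), array([58. , 56.2]), 88.7, array([306.4, 231.6])), (array([579.5, -93.5]), array([57.4, 56.7]), 77.0, array([287.3, 202.4])), (array([ 567.9, -208.4]), array([36.7, 51. ]), 69.8, array([269.5, 176. ]))]
```

View pics/s6c.png

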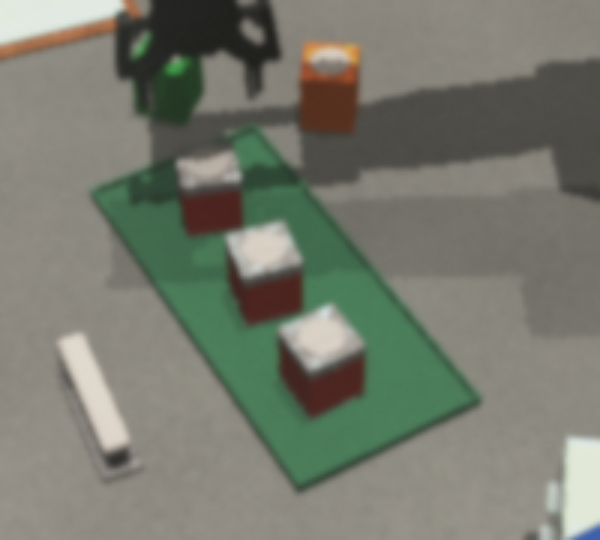

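All three tins are upright in their places, with the green and orange look-alikes clear. Descending on the far tin.

>>> servo_tool(
  moves=[
    {"delta_rot": [0,0,0],"linear": [0.5,0.1,0],"fingers": 8.54},
    {"delta_rot": [0,0,0],"linear": [1.5,0.1,0],"fingers": 8.54},
    {"delta_rot": [0,0,0],"linear": [3,0.1,0],"fingers": 8.54},
    {"delta_rot": [0,0,0],"linear": [4.5,0.1,0],"fingers": 8.54},
    {"delta_rot": [0,0,0],"linear": [6,0.1,0],"fingers": 8.54},
    {"delta_rot": [0,0,0],"linear": [7.5,0.1,0],"fingers": 8.54},
    {"delta_rot": [0,0,0],"linear": [9,0.1,0],"fingers": 8.54},
    {"delta_rot": [0,0,0],"linear": [10.2,0.1,0],"fingers": 8.54},
    {"delta_rot": [0,0,0],"linear": [11,0.1,0],"fingers": 8.54},
    {"delta_rot": [0,0,0],"linear": [11.3,0.1,0],"fingers": 8.54},
    {"delta_rot": [0,0,0],"linear": [11.3,0.1,0],"fingers": 8.54},
  ],
)

```text
time: 20.6
eef_pos: [0.5642, -0.2202, 0.0272]
ee_rot: [[-0.0, 0.921, -0.391], [0.0, -0.391, -0.921], [-1.0, -0.0, -0.0]]
wrist_force: [-0.8, 0.8, 0.3]
grip_width: 0.0853
```

>>> servo_tool(
  moves=[
    {"delta_rot": [0,0,0],"linear": [0,0,0],"fingers": 7},
    {"delta_rot": [0,0,0],"linear": [0,0,0],"fingers": 6.2},
    {"delta_rot": [0,0,0],"linear": [0,0,0],"fingers": 5.6},
    {"delta_rot": [0,0,0],"linear": [0,0,0],"fingers": 5.0},
    {"delta_rot": [0,0,0],"linear": [0,0,0],"fingers": 4},
    {"delta_rot": [0,0,0],"linear": [0,0,0],"fingers": 4},
    {"delta_rot": [0,0,0],"linear": [0,0,0],"fingers": 4},
    {"delta_rot": [0,0,0],"linear": [0,0,0],"fingers": 4},
  ],
  newtons=60,
)

```text
time: 21.4
eef_pos: [0.5648, -0.2205, 0.0284]
ee_rot: [[0.001, 0.921, -0.391], [-0.001, -0.391, -0.921], [-1.0, 0.001, 0.0]]
wrist_force: [-0.9, 0.5, 6.0]
grip_width: 0.0553
```

```bash
python3 go.py far .026
```

```text
t 21.4 pos [ 0.5648 -0.2205  0.0284] yaw -23.0 w 0.0553 F [-0.95  0.5   5.96] M [ 0.13  0.29 -0.09] q [-30.  29.  92.   0.  59.  -7.]
lin cm [ 0.24 -0.08 -0.04] rot [ 0.   0.  -0.1]
```

>>> servo_tool(
  moves=[
    {"delta_rot": [0,0,0],"linear": [-0.3,0,0],"fingers": 4},
    {"delta_rot": [0,0,0],"linear": [-0.9,0,0],"fingers": 4},
    {"delta_rot": [0,0,0],"linear": [-1.7,0,0],"fingers": 4},
    {"delta_rot": [0,0,0],"linear": [-2.6,0,0],"fingers": 4},
    {"delta_rot": [0,0,0],"linear": [-3.5,0,0],"fingers": 4},
    {"delta_rot": [0,0,0],"linear": [-4.3,0,0],"fingers": 4},
    {"delta_rot": [0,0,0],"linear": [-4.8,0,0],"fingers": 4},
    {"delta_rot": [0,0,0],"linear": [-5,0,0],"fingers": 4},
    {"delta_rot": [0,0,0],"linear": [-5,0,0],"fingers": 4},
    {"delta_rot": [0,0,0],"linear": [-5,0,0],"fingers": 4},
    {"delta_rot": [0,0,0],"linear": [-5,0,0],"fingers": 4},
    {"delta_rot": [0,0,0],"linear": [-5,0,0],"fingers": 4},
  ],
)

```text
time: 22.6
eef_pos: [0.5639, -0.22, 0.077]
ee_rot: [[-0.001, 0.921, -0.391], [0.0, -0.391, -0.921], [-1.0, -0.001, -0.0]]
wrist_force: [0.4, -0.6, -0.8]
grip_width: 0.0553
```

>>> servo_tool(
  moves=[
    {"delta_rot": [0,0,0],"linear": [0,0,0],"fingers": 4},
    {"delta_rot": [0,0,0],"linear": [0,0,0],"fingers": 4},
    {"delta_rot": [0,0,0],"linear": [0,0,0],"fingers": 4},
    {"delta_rot": [0,0,0],"linear": [0,0,0],"fingers": 4},
  ],
)

```text
time: 23.0
eef_pos: [0.5642, -0.2202, 0.0775]
ee_rot: [[-0.0, 0.921, -0.391], [0.0, -0.391, -0.921], [-1.0, -0.0, -0.0]]
wrist_force: [-0.3, 0.6, -1.7]
grip_width: 0.0554
```

>>> servo_tool(
  moves=[
    {"delta_rot": [0,0,0],"linear": [0,0,0],"fingers": 4},
    {"delta_rot": [0,0,0],"linear": [0,0,0],"fingers": 4},
    {"delta_rot": [0,0,0],"linear": [0,0,0],"fingers": 4},
    {"delta_rot": [0,0,0],"linear": [0,0,0],"fingers": 4},
  ],
)

```text
time: 23.4
eef_pos: [0.5642, -0.2202, 0.0775]
ee_rot: [[0.0, 0.921, -0.391], [-0.0, -0.391, -0.921], [-1.0, 0.0, 0.0]]
wrist_force: [-0.2, 0.4, -1.2]
grip_width: 0.0554
```

```bash
python3 go.py far .026; python3 - <<'E'
from det import *
s=snap('scene','s7.png'); cv2.imwrite('pics/s7c.png',cv2.resize(s['image'][120:300,200:400,::-1],None,fx=3,fy=3))
E
python3 go.py far .026
```

```text
t 23.4 pos [ 0.5642 -0.2202  0.0775] yaw -23.0 w 0.0554 F [-0.17  0.38 -1.24] M [-0.04  0.   -0.03] q [-30.  25.  91.  -0.  64.  -7.]
lin cm [ 5.15 -0.02 -0.03] rot [ 0.  0. -0.]
t 23.45 pos [ 0.5642 -0.2202  0.0775] yaw -23.0 w 0.0552 F [ 0.54  0.11 -2.18] M [-0.02  0.03 -0.02] q [-30.  25.  91.   0.  64.  -7.]
lin cm [ 5.15 -0.01 -0.03] rot [ 0. -0. -0.]
```

View pics/s7c.png

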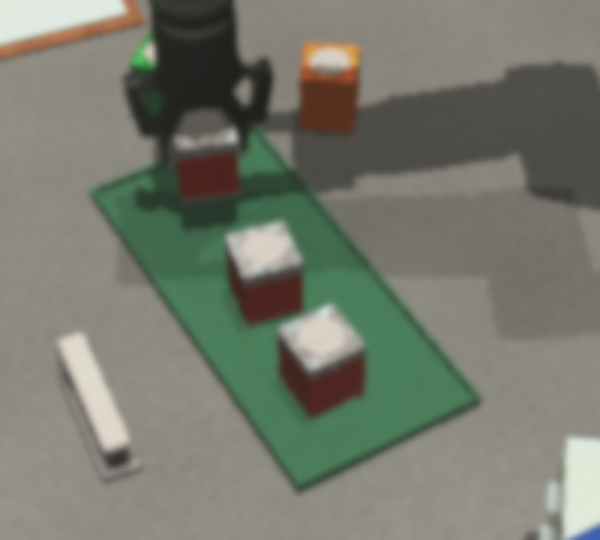

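The far tin is clear of the tray at about 1.5 N (0.15 kg), so the middle tin is the heaviest. Setting the far tin back.

>>> servo_tool(
  moves=[
    {"delta_rot": [0,0,0],"linear": [0.4,0,0],"fingers": 4},
    {"delta_rot": [0,0,0],"linear": [1.1,0,0],"fingers": 4},
    {"delta_rot": [0,0,0],"linear": [2.0,0,0],"fingers": 4},
    {"delta_rot": [0,0,0],"linear": [2.9,0,0],"fingers": 4},
    {"delta_rot": [0,0,0],"linear": [3.6,0,0],"fingers": 4},
    {"delta_rot": [0,0,0],"linear": [4.1,0,0],"fingers": 4},
    {"delta_rot": [0,0,0],"linear": [4.4,0,0],"fingers": 4},
    {"delta_rot": [0,0,0],"linear": [4.6,0,0],"fingers": 4},
    {"delta_rot": [0,0,0],"linear": [4.7,0,0],"fingers": 4},
    {"delta_rot": [0,0,0],"linear": [4.8,0,0],"fingers": 4},
    {"delta_rot": [0,0,0],"linear": [4.85,0,0],"fingers": 4},
    {"delta_rot": [0,0,0],"linear": [4.85,0,0],"fingers": 4},
  ],
)

```text
time: 24.65
eef_pos: [0.5643, -0.2203, 0.0292]
ee_rot: [[0.0, 0.921, -0.391], [-0.0, -0.391, -0.921], [-1.0, 0.0, 0.0]]
wrist_force: [-0.4, 0.5, -1.5]
grip_width: 0.0551
```

>>> servo_tool(
  moves=[
    {"delta_rot": [0,0,0],"linear": [0.03,0,0],"fingers": 4},
    {"delta_rot": [0,0,0],"linear": [0.06,0,0],"fingers": 4},
    {"delta_rot": [0,0,0],"linear": [0.09,0,0],"fingers": 4},
    {"delta_rot": [0,0,0],"linear": [0.12,0,0],"fingers": 4},
    {"delta_rot": [0,0,0],"linear": [0.12,0,0],"fingers": 4},
  ],
)

```text
time: 25.15
eef_pos: [0.5643, -0.2203, 0.0284]
ee_rot: [[0.0, 0.921, -0.391], [-0.0, -0.391, -0.921], [-1.0, 0.0, 0.0]]
wrist_force: [-2.3, 0.8, 4.7]
grip_width: 0.0557
```

```bash
python3 go.py far .026
```

```text
t 25.15 pos [ 0.5643 -0.2203  0.0284] yaw -23.0 w 0.0557 F [-2.34  0.84  4.68] M [0.16 0.31 0.  ] q [-30.  29.  92.  -0.  59.  -7.]
lin cm [ 0.24 -0.02 -0.03] rot [ 0.  0. -0.]
```

>>> servo_tool(
  moves=[
    {"delta_rot": [0,0,0],"linear": [0,0,0],"fingers": 5.6},
    {"delta_rot": [0,0,0],"linear": [0,0,0],"fingers": 6.2},
    {"delta_rot": [0,0,0],"linear": [0,0,0],"fingers": 7},
    {"delta_rot": [0,0,0],"linear": [0,0,0],"fingers": 8},
    {"delta_rot": [0,0,0],"linear": [0,0,0],"fingers": 8.54},
    {"delta_rot": [0,0,0],"linear": [0,0,0],"fingers": 8.54},
  ],
)

```text
time: 25.75
eef_pos: [0.5642, -0.2202, 0.0277]
ee_rot: [[0.0, 0.921, -0.391], [-0.0, -0.391, -0.921], [-1.0, 0.0, 0.0]]
wrist_force: [-0.1, -0.3, -0.7]
grip_width: 0.0856
```

>>> servo_tool(
  moves=[
    {"delta_rot": [0,0,0],"linear": [-0.4,0,0],"fingers": 8.54},
    {"delta_rot": [0,0,0],"linear": [-1.2,0,0],"fingers": 8.54},
    {"delta_rot": [0,0,0],"linear": [-2.4,0,0],"fingers": 8.54},
    {"delta_rot": [0,0,0],"linear": [-4,0,0],"fingers": 8.54},
    {"delta_rot": [0,0,0],"linear": [-6,0,0],"fingers": 8.54},
    {"delta_rot": [0,0,0],"linear": [-8,0,0],"fingers": 8.54},
    {"delta_rot": [0,0,0],"linear": [-10,0,0],"fingers": 8.54},
    {"delta_rot": [0,0,0],"linear": [-11.5,0,0],"fingers": 8.54},
    {"delta_rot": [0,0,0],"linear": [-12,0,0],"fingers": 8.54},
    {"delta_rot": [0,0,0],"linear": [-12,0,0],"fingers": 8.54},
  ],
)

```text
time: 26.75
eef_pos: [0.5649, -0.2206, 0.1493]
ee_rot: [[0.002, 0.921, -0.391], [-0.001, -0.391, -0.921], [-1.0, 0.003, 0.0]]
wrist_force: [-0.7, 0.3, -0.9]
grip_width: 0.0852
```

```bash
python3 - <<'E'
from det import *
s=snap('scene','s8.png'); print(lids(s,(225,155,365,285)))
from go import *
delta(.5785,-.0932,.14,-14)
E
```

```text
[(array([785.9, -35.1]), array([135.5,  29.9]), 81.1, array([232. , 250.2])), (array([593.3,  23.2]), array([58.1, 56.1]), 88.6, array([306.4, 231.6])), (array([579.5, -93.6]), array([57.1, 56.7]), 76.0, array([287.3, 202.4])), (array([ 567.9, -212.6]), array([38.8, 53.3]), 65.4, array([269.1, 176.1]))]
t 26.8 pos [ 0.5641 -0.2202  0.148 ] yaw -23.0 w 0.0857 F [ 0.28  0.19 -0.11] M [-0.01 -0.   -0.04] q [-30.  20.  88.   0.  72.  -7.]
lin cm [  0.8   -3.64 -12.25] rot [-9.  0. -0.]
```

>>> servo_tool(
  moves=[
    {"delta_rot": [-0.5,0,0],"linear": [0,-0.2,-0.7],"fingers": 8.54},
    {"delta_rot": [-1.5,0,0],"linear": [0.1,-0.6,-2.1],"fingers": 8.54},
    {"delta_rot": [-3,0,0],"linear": [0.2,-1.2,-4.1],"fingers": 8.54},
    {"delta_rot": [-4.5,0,0],"linear": [0.3,-1.9,-6.3],"fingers": 8.54},
    {"delta_rot": [-6,0,0],"linear": [0.4,-2.5,-8.5],"fingers": 8.54},
    {"delta_rot": [-7.5,0,0],"linear": [0.5,-3.1,-10.5],"fingers": 8.54},
    {"delta_rot": [-8.8,0,0],"linear": [0.7,-3.5,-11.8],"fingers": 8.54},
    {"delta_rot": [-9,0,0],"linear": [0.8,-3.6,-12.2],"fingers": 8.54},
    {"delta_rot": [-9,0,0],"linear": [0.8,-3.6,-12.2],"fingers": 8.54},
    {"delta_rot": [-9,0,0],"linear": [0.8,-3.6,-12.2],"fingers": 8.54},
  ],
)

```text
time: 27.8
eef_pos: [0.5787, -0.0943, 0.1396]
ee_rot: [[-0.0, 0.97, -0.242], [-0.0, -0.242, -0.97], [-1.0, -0.0, 0.0]]
wrist_force: [-0.9, -0.0, -0.4]
grip_width: 0.0853
```

```bash
python3 - <<'E'
from det import *
from go import *
delta(.5785,-.0932,.027,-14)
s=snap('scene','s9.png'); print(lids(s,(225,155,365,285)))
E
```

```text
t 27.8 pos [ 0.5787 -0.0943  0.1396] yaw -14.0 w 0.0853 F [-0.87 -0.03 -0.42] M [ 0.06  0.01 -0.04] q [-18.  18.  92.  -0.  70.  -4.]
lin cm [11.26 -0.04 -0.11] rot [-0.  0.  0.]
[(array([785.9, -35. ]), array([135.7,  30.5]), 81.1, array([232. , 250.3])), (array([593.7,  23.4]), array([57.8, 55.3]), 88.3, array([306.4, 231.7])), (array([581.7, -84.4]), array([37.2, 54.5]), 74.9, array([288.7, 204.5]))]
```

>>> servo_tool(
  moves=[
    {"delta_rot": [0,0,0],"linear": [0.5,0,0],"fingers": 8.54},
    {"delta_rot": [0,0,0],"linear": [1.5,0,0],"fingers": 8.54},
    {"delta_rot": [0,0,0],"linear": [3,0,0],"fingers": 8.54},
    {"delta_rot": [0,0,0],"linear": [4.5,0,0],"fingers": 8.54},
    {"delta_rot": [0,0,0],"linear": [6,0,0],"fingers": 8.54},
    {"delta_rot": [0,0,0],"linear": [7.5,0,0],"fingers": 8.54},
    {"delta_rot": [0,0,0],"linear": [9,0,0],"fingers": 8.54},
    {"delta_rot": [0,0,0],"linear": [10.2,0,0],"fingers": 8.54},
    {"delta_rot": [0,0,0],"linear": [11,0,0],"fingers": 8.54},
    {"delta_rot": [0,0,0],"linear": [11.3,0,0],"fingers": 8.54},
    {"delta_rot": [0,0,0],"linear": [11.3,0,0],"fingers": 8.54},
  ],
)

```text
time: 28.95
eef_pos: [0.5787, -0.0938, 0.0264]
ee_rot: [[-0.0, 0.97, -0.242], [0.0, -0.242, -0.97], [-1.0, -0.0, -0.0]]
wrist_force: [-0.7, 0.6, -0.7]
grip_width: 0.0853
```

>>> servo_tool(
  moves=[
    {"delta_rot": [0,0,0],"linear": [0,0,0],"fingers": 7},
    {"delta_rot": [0,0,0],"linear": [0,0,0],"fingers": 6.2},
    {"delta_rot": [0,0,0],"linear": [0,0,0],"fingers": 5.6},
    {"delta_rot": [0,0,0],"linear": [0,0,0],"fingers": 5.0},
    {"delta_rot": [0,0,0],"linear": [0,0,0],"fingers": 4},
    {"delta_rot": [0,0,0],"linear": [0,0,0],"fingers": 4},
    {"delta_rot": [0,0,0],"linear": [0,0,0],"fingers": 4},
    {"delta_rot": [0,0,0],"linear": [0,0,0],"fingers": 4},
  ],
  newtons=60,
)

```text
time: 29.75
eef_pos: [0.5791, -0.0939, 0.0276]
ee_rot: [[0.001, 0.97, -0.242], [-0.0, -0.242, -0.97], [-1.0, 0.001, 0.0]]
wrist_force: [-2.0, -0.1, 5.3]
grip_width: 0.0556
```

```bash
python3 go.py mid .026
```

```text
t 29.75 pos [ 0.5791 -0.0939  0.0276] yaw -14.0 w 0.0556 F [-2.03 -0.14  5.33] M [0.1  0.44 0.05] q [-18.  27.  95.  -0.  58.  -4.]
lin cm [ 0.16 -0.05 -0.03] rot [ 0.4  0.  -0. ]
```

Gripped. I'm raising it 20 cm.

>>> servo_tool(
  moves=[
    {"delta_rot": [0,0,0],"linear": [-0.3,0,0],"fingers": 4},
    {"delta_rot": [0,0,0],"linear": [-0.9,0,0],"fingers": 4},
    {"delta_rot": [0,0,0],"linear": [-1.8,0,0],"fingers": 4},
    {"delta_rot": [0,0,0],"linear": [-2.9,0,0],"fingers": 4},
    {"delta_rot": [0,0,0],"linear": [-4,0,0],"fingers": 4},
    {"delta_rot": [0,0,0],"linear": [-5.1,0,0],"fingers": 4},
    {"delta_rot": [0,0,0],"linear": [-6.2,0,0],"fingers": 4},
    {"delta_rot": [0,0,0],"linear": [-7.3,0,0],"fingers": 4},
    {"delta_rot": [0,0,0],"linear": [-8.4,0,0],"fingers": 4},
    {"delta_rot": [0,0,0],"linear": [-9.3,0,0],"fingers": 4},
    {"delta_rot": [0,0,0],"linear": [-9.8,0,0],"fingers": 4},
    {"delta_rot": [0,0,0],"linear": [-10,0,0],"fingers": 4},
  ],
)

```text
time: 30.95
eef_pos: [0.5791, -0.094, 0.1276]
ee_rot: [[0.001, 0.97, -0.242], [-0.0, -0.242, -0.97], [-1.0, 0.001, 0.0]]
wrist_force: [-0.2, -0.2, -4.9]
grip_width: 0.0553
```

>>> servo_tool(
  moves=[
    {"delta_rot": [0,0,0],"linear": [-0.3,0,0],"fingers": 4},
    {"delta_rot": [0,0,0],"linear": [-0.9,0,0],"fingers": 4},
    {"delta_rot": [0,0,0],"linear": [-1.8,0,0],"fingers": 4},
    {"delta_rot": [0,0,0],"linear": [-2.9,0,0],"fingers": 4},
    {"delta_rot": [0,0,0],"linear": [-4,0,0],"fingers": 4},
    {"delta_rot": [0,0,0],"linear": [-5.1,0,0],"fingers": 4},
    {"delta_rot": [0,0,0],"linear": [-6.2,0,0],"fingers": 4},
    {"delta_rot": [0,0,0],"linear": [-7.3,0,0],"fingers": 4},
    {"delta_rot": [0,0,0],"linear": [-8.4,0,0],"fingers": 4},
    {"delta_rot": [0,0,0],"linear": [-9.3,0,0],"fingers": 4},
    {"delta_rot": [0,0,0],"linear": [-9.8,0,0],"fingers": 4},
    {"delta_rot": [0,0,0],"linear": [-10,0,0],"fingers": 4},
  ],
)

```text
time: 32.15
eef_pos: [0.579, -0.0939, 0.2276]
ee_rot: [[0.001, 0.97, -0.242], [-0.0, -0.242, -0.97], [-1.0, 0.001, 0.0]]
wrist_force: [-0.6, -0.1, -5.2]
grip_width: 0.0554
```

>>> servo_tool(
  moves=[
    {"delta_rot": [0,0,0],"linear": [0,0,0],"fingers": 4},
    {"delta_rot": [0,0,0],"linear": [0,0,0],"fingers": 4},
    {"delta_rot": [0,0,0],"linear": [0,0,0],"fingers": 4},
    {"delta_rot": [0,0,0],"linear": [0,0,0],"fingers": 4},
    {"delta_rot": [0,0,0],"linear": [0,0,0],"fingers": 4},
    {"delta_rot": [0,0,0],"linear": [0,0,0],"fingers": 4},
    {"delta_rot": [0,0,0],"linear": [0,0,0],"fingers": 4},
    {"delta_rot": [0,0,0],"linear": [0,0,0],"fingers": 4},
  ],
)

```text
time: 32.95
eef_pos: [0.5787, -0.0939, 0.2268]
ee_rot: [[0.0, 0.97, -0.242], [-0.0, -0.242, -0.97], [-1.0, 0.0, 0.0]]
wrist_force: [0.6, 0.4, -5.2]
grip_width: 0.0551
```

```bash
python3 - <<'E'
from det import *
from go import *
delta(.5785,-.0932,.027,-14); print(np.round(monitor.get_obs()['dq'],2))
s=snap('scene','s10.png'); cv2.imwrite('pics/s10c.png',cv2.resize(s['image'][90:300,200:460,::-1],None,fx=2.5,fy=2.5)); print(lids(s,(225,155,365,285)))
s=snap('top','t10.png'); print(lids(s,(320,214,456,272)))
delta(.5785,-.0932,.027,-14)
E
```

```text
t 32.95 pos [ 0.5787 -0.0939  0.2268] yaw -14.0 w 0.0551 F [ 0.6   0.39 -5.17] M [-0.01 -0.01 -0.01] q [-18.  13.  87.  -0.  80.  -4.]
lin cm [19.98 -0.04 -0.06] rot [ 0.  0. -0.]
[-0.05  0.   -0.12  0.06  0.06  0.09]
[(array([786. , -35.1]), array([135.5,  30.2]), 80.9, array([232. , 250.2])), (array([593.8,  23.1]), array([58.2, 55.1]), 88.6, array([306.3, 231.7]))]
[(array([594.6,  24.5]), array([57.3, 58.2]), 88.3, array([347.3, 233.1]))]
t 33.05 pos [ 0.5787 -0.0939  0.2268] yaw -14.0 w 0.0551 F [-0.49  0.06 -5.34] M [-0.01  0.07 -0.01] q [-18.  13.  87.   0.  80.  -4.]
lin cm [19.98 -0.04 -0.06] rot [ 0. -0. -0.]
```

View pics/s10c.png

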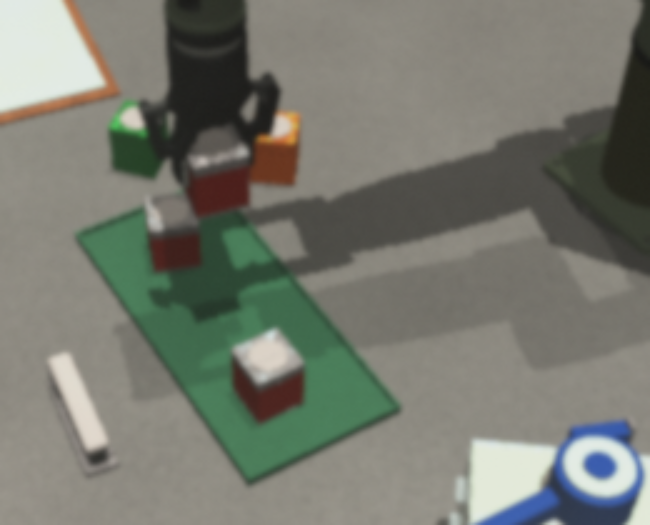

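The heavy tin hangs upright at crop (218,170), about 20 cm above the tray. The far tin (172,235) and the near tin (268,375) both stand on the tray, and the stapler and tape gun look unmoved.

```bash
python3 -c "
from h import *
print(order.close_job())"
```

```text
the job is handed in; nothing more can be done
None
```

The middle tin is the full one. The arm is holding it still and upright, about 20 cm above the tray, and the job was handed in at about 33 s of the 72 s allowed.

I lifted each tin about 5 cm for roughly a second, starting with the one nearest the cabinet. Each was lowered until the force reading showed contact with the tray, then released.

| Tin | Measured weight | Approx. mass |
|---|---|---|
| Near | 2.7 N | 0.3 kg |
| Middle | 5.5 N | 0.6 kg |
| Far | 1.5 N | 0.15 kg |

- **Final hold:** the wrist reads about -5.3 N vertically, the joints are practically still, and the gripper shows no slip (opening 55 mm).
- **Near and far tins:** the last scene picture shows both standing upright on the tray. The near tin is within about 2 mm of where it started. The gripper hid part of the far tin's lid in the later pictures, so I checked that one by eye only.
- **Other objects:** the stapler measured the same throughout. The tape gun and the look-alikes were only judged by eye and look unmoved. I didn't recheck the highlighter, but the arm never went near the cabinet top.
- **Disagreements:** none of the checks failed. Single force readings varied by about 1 N, well below the gap between the middle tin and the other two.

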